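# Put the mixed-up seasonings back on their colour-coded stands

### The arm

A 6-joint arm with a two-finger parallel gripper is mounted at the origin on a cart in front of the work surface, level with it; the furniture and walls round the work are solid. World frame = base frame: x ahead of the robot, y to its left, z up, the work surface at z = 0. Lengths are in mm, angles in rad, forces in N, time in s.
With the tool pointing down it reaches from about 375 to 925 mm from the base axis. Payload 5.7 kg.
Tool frame: the origin (TCP) lies at the very end of the fingers, on their centre line; the grasp point (between the pads) lies 19 mm behind it (robot.hold_point_z is the z of the grasp point in the tool frame, in mm); z points along the fingers, y is the line along which they close (so a half turn about z gives the same grasp; the last joint's range is limited). The gripper opens to 85 mm and grips with 20 to 120 N. Pads are 22 mm wide; open, the fingers measure 114 mm over their backs; the gripper's body (76 mm by 85 mm) begins 54 mm behind the grasp point. The pads swing forward as they close: fully open they stand 13 mm farther back than shut.
Start: joints at [-1.362, 0.359, 1.51, -0, 1.272, -0.115], TCP at [190.887, -568.793, 231.267] pointing down, gripper open.
Joint ranges: [-2.97, 2.97], [-1.01, 2.36], [0.21, 2.38], [-0.96, 4.11], [0.2, 2.71], [-2.98, 2.98]. Speed limits (rad/s): [2.39, 2.39, 3.14, 3.14, 3.14, 3.14].

### API

Orientations are given as a rotation vector (axis times angle).
In Python, from plant import robot gives the robot as it stands. The module is installed in compiled form; this text tells all that it offers.
- The arm moves only by the shell command python3 -m crank 'ROWS' [FORCE]. ROWS is JSON, a list of rows, each an object of numbers: "tx", "ty", "tz": the shift along the tool's x, y, z in m; "wx", "wy", "wz": the turn, a rotation vector about the tool's x, y, z in degrees; "hand": the opening, from 0 (shut) to 1 (fully open). In form: [{"tx": .., "ty": .., "tz": .., "wx": .., "wy": .., "wz": .., "hand": ..}, ...]. A call has 1 to 10 rows; each row shifts and turns the commanded pose from where the row before left it, along the tool's axes as they then stand; what a row does not reach is not made up. A row lasts 1/10 s, in which the tool goes at most 50 mm and 8.59 degrees, less where a joint would pass 70% of its speed; a pose out of reach is approached as far as the arm can. A call with a gripper value outside its range is refused whole. The fingers move at their own pace and stop on an object; FORCE is the grip in N (left out, the last holds). Time passes only in rows, so rows that do not move let the fingers close. It gives the time, the measured TCP pose, the force, the opening and the grip force at its end, in the units of the state.
- robot.state(): the state, without advancing time (a new reading comes with each control period).
- robot.snapshot(name): name is "side" or "top"; returns a dict with "pixels" (480x640x3 uint8, blue, green, red), "fx", "fy", "cx", "cy" (pixels), "rvec" (rotation vector, rad) and "tvec" (3), from world to camera coordinates, as OpenCV has them. Camera axes: x right, y down, z forward; pixel columns grow to the right and rows downward; lengths in mm; the calibration is good to about 2 mm. A picture is of the moment at which its call begins. There is no depth.
- robot.sign_off(): hands the job in; it is judged then, once.
The state is a dict: "time": time; "qpos": joint angles; "qvel": joint speeds; "joint_torque": joint torques, N m; "tool_pos": TCP position; "tool_rot": TCP orientation; "contact_force": force on the tool from outside, world axes, zero at the start; "torque": the same for the moment, N m; "grip_width": opening from 0.0 (shut) to 1.0 (fully open); "gripper_force": force on a finger pad.
Only numpy, scipy, OpenCV 4.12 (cv2) and the standard library are available. Lean on these libraries where they do the work, as an engineer would, in place of code of your own. Each camera call takes 0.05 s, during which the arm holds its last target. There are 200 camera calls.

### The job

The four seasonings on the worktop in front of you are all on the wrong stands. Put each one upright in the stand of its own colour (red cap on red, green cap on green, black mill on black, yellow cap on yellow), one in each stand and flat on its floor, parking one on the bare bamboo board whenever a stand has to be emptied first. Knock nothing over and leave the mayonnaise jar where it is.

Things in the scene. Friction and masses are not known exactly. Their poses are not given: they have to be found in the camera images.
- red_shaker: tall glass spice jar with a red cap and red label: 42 mm across, 147 mm tall; glass body up to 110 mm, cap 40 mm across above; about 0.13 kg; grasp the fixed cap from above at about 122 mm. Loose, upright; origin at the centre of its underside, z up.
- green_shaker: tall glass spice jar with a green cap and green label: 42 mm across, 147 mm tall; glass body up to 110 mm, cap 40 mm across above; about 0.13 kg; grasp the fixed cap from above at about 122 mm. Loose, upright; origin at the centre of its underside, z up.
- black_mill: glass pepper mill with a rounded black head: 49 mm across, 153 mm tall; the glass reaches up to 103 mm (42 mm across at its top), the head, 48 mm across at most and fixed, from 103 to 153 mm; about 0.16 kg; it can be grasped by the head at about 128 mm. Loose, upright; origin at the centre of its underside, z up.
- yellow_bottle: amber jar of mustard with a white label and a yellow screw cap: 42 mm across, 135 mm tall; about 0.16 kg; grasp it from above at about 105 mm. Loose, upright; origin at the centre of its underside, z up.
- stand_red: red round stand fixed to the worktop, home of the seasoning with the red cap: a thin wooden foot 94 mm across carrying a red cup 82 mm across outside, 70 mm inside, with a low lip; the cup's floor is 8 mm and the top of the lip 14 mm above the worktop. At the start a wrong seasoning stands in it. Origin at the centre of its underside, on the worktop; z up.
- stand_green: green round stand fixed to the worktop, home of the seasoning with the green cap: a thin wooden foot 94 mm across carrying a green cup 82 mm across outside, 70 mm inside, with a low lip; the cup's floor is 8 mm and the top of the lip 14 mm above the worktop. At the start a wrong seasoning stands in it. Origin at the centre of its underside, on the worktop; z up.
- stand_black: black round stand fixed to the worktop, home of the seasoning with the black head: a thin wooden foot 94 mm across carrying a black cup 82 mm across outside, 70 mm inside, with a low lip; the cup's floor is 8 mm and the top of the lip 14 mm above the worktop. At the start a wrong seasoning stands in it. Origin at the centre of its underside, on the worktop; z up.
- stand_yellow: yellow round stand fixed to the worktop, home of the seasoning with the yellow cap: a thin wooden foot 94 mm across carrying a yellow cup 82 mm across outside, 70 mm inside, with a low lip; the cup's floor is 8 mm and the top of the lip 14 mm above the worktop. At the start a wrong seasoning stands in it. Origin at the centre of its underside, on the worktop; z up.
- board: bare bamboo board, 126 x 142 mm and 14 mm thick, fixed flat on the worktop; a free place, wide enough for one seasoning to wait on. Origin at the centre of its underside, on the worktop; its flat top is 14 mm above that; z up, long side along its y.
- mayo_jar: bystander: squat clear jar of pale mayonnaise with a dark brown lid, 70 mm across, 86 mm tall, loose; to be left alone. Origin at the centre of its underside, z up.
Mind the look-alikes: they are no part of the job. Several things look just like the stand_red: the one meant starts farthest from the robot's base.

How it is judged (in metres and radians):
At the end, for the whole second after the job is handed in: Each seasoning stands upright (within 0.08 rad) on the floor of the stand of its own colour (underside within about 2.5 mm of floor height), its axis within 14 mm of the stand's centre, at rest and released; the mayonnaise jar is within 20 mm of its start (horizontal distance between red_shaker and stand_red below 0.014 m and z of red_shaker in the frame of stand_red between 0.005 and 0.0105 m and angle between each of red_shaker, green_shaker, black_mill, yellow_bottle's own z axis and vertical below 0.08 rad and linear speed of each of red_shaker, green_shaker, black_mill, yellow_bottle below 0.02 m/s and angular speed of each of red_shaker, green_shaker, black_mill, yellow_bottle below 0.2 rad/s and contact force between each of red_shaker, green_shaker, black_mill, yellow_bottle and the fingers below 0.05 N and horizontal distance between green_shaker and stand_green below 0.014 m and z of green_shaker in the frame of stand_green between 0.005 and 0.0105 m and horizontal distance between black_mill and stand_black below 0.014 m and z of black_mill in the frame of stand_black between 0.005 and 0.0105 m and horizontal distance between yellow_bottle and stand_yellow below 0.014 m and z of yellow_bottle in the frame of stand_yellow between 0.005 and 0.0105 m and distance of mayo_jar from where it was at the start of the episode below 0.02 m); the robot touches nothing.
It fails at once if a seasoning is knocked over (angle between any of red_shaker, green_shaker, black_mill, yellow_bottle's own z axis and vertical above 0.6 rad).
It fails at once if the mayonnaise jar is pushed more than 20 mm or lifted (distance of mayo_jar from where it was at the start of the episode above 0.02 m).
It fails at once if the mayonnaise jar is tipped (angle between mayo_jar's own z axis and vertical above 0.3 rad).
It also fails if it takes over 136 s, if anything falls off the work surface, if the arm or the gripper's body presses on something with over 40 N, if the wrist force passes 120 N, or if a joint passes its speed limit or range.

## Working session

There is one attempt and no reset: what is moved stays moved. The work goes in short steps, Python scripts to look and compute and a shell command to move; the robot and the scene stay as the last step left them, time stands still between calls to the robot, and variables do not carry over. Pictures are saved under pics/ and viewed, at most 16 in all, crops included, and the job is handed in when it is done.

```bash
mkdir -p pics; cat > h.py <<'E'
import numpy as np,cv2,json
from plant import robot
def snap(n,f):
    s=robot.snapshot(n); cv2.imwrite('pics/'+f,s['pixels']); np.savez('pics/'+n+'.npz',**s); return s
def ray(s,u,v,z):
    R=cv2.Rodrigues(np.array(s['rvec'],float))[0]; t=np.array(s['tvec'],float).ravel()
    d=R.T@np.array([(u-s['cx'])/s['fx'],(v-s['cy'])/s['fy'],1.]); c=-R.T@t
    return c+d*(z-c[2])/d[2]
def proj(s,p):
    return cv2.projectPoints(np.array(p,float).reshape(-1,1,3),np.array(s['rvec'],float),np.array(s['tvec'],float),np.array([[s['fx'],0,s['cx']],[0,s['fy'],s['cy']],[0,0,1.]]),None)[0].reshape(-1,2)
E
python3 - <<'E'
from h import *
for n in('top','side'):
    s=snap(n,n+'0.png'); R=cv2.Rodrigues(np.array(s['rvec'],float))[0]; print(n,-R.T@np.array(s['tvec']).ravel(),s['fx'])
st=robot.state(); print(st['tool_pos'],st['tool_rot'],st['time'],st['grip_width'])
E
```

```text
top [ 394.02396447   34.93827028 1023.10160346] 439.92683741834526
side [ 199.39094323 1110.1903327   544.40652722] 593.8989317079253
[ 190.76173196 -568.23703631  230.53803546] [-3.09890323e+00 -5.06118451e-01  9.82116618e-05] 0.1 0.9990143390807322
```

View pics/top0.png

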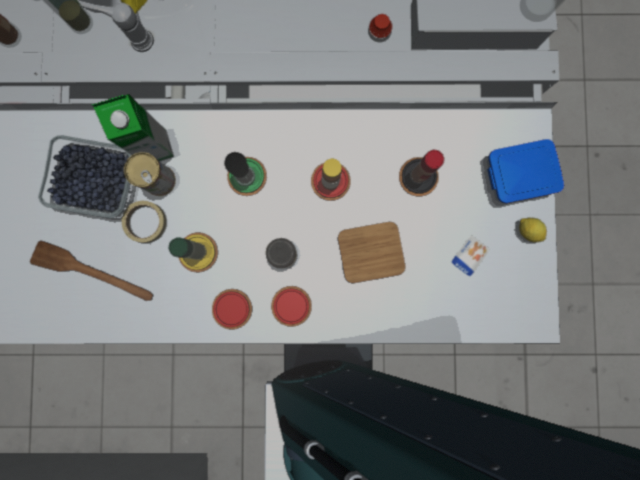

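View pics/side0.png

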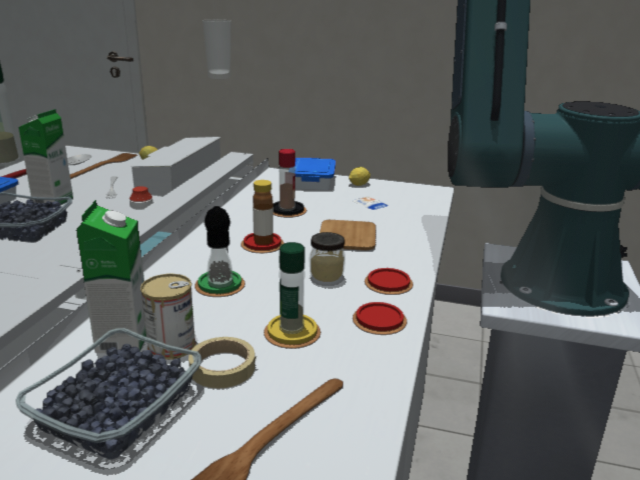

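The top view (top0) shows the black mill on green at (244,173), the yellow bottle on red at (331,180), the red shaker on black at (419,176) and the green shaker on yellow at (195,252). The jar is at (282,254) and the board at (371,251). stand_red could be (331,180), (232,308) or (291,306). The farthest from the base is (331,180), the one holding the yellow bottle. Next is a close crop with first fits.

```bash
cat > m.py <<'E'
from h import *
s=dict(np.load('pics/top.npz'))
im=s['pixels']; hsv=cv2.cvtColor(im,cv2.COLOR_BGR2HSV)
guess={'green':(246,176),'red':(331,181),'black':(419,177),'yellow':(196,252)}
# foot edge: fit circle to non-white region (foot z~3) around the stand: radius 47
out=cv2.resize(im[130:330,150:470],None,fx=2.5,fy=2.5,interpolation=cv2.INTER_CUBIC)
for n,g in guess.items():
    # maximise edge gradient along projected circles of the foot (r=47,z=2) and cup (r=41,z=14)
    gray=cv2.GaussianBlur(im,(3,3),0).astype(float).min(axis=2)
    gy,gx=np.gradient(gray); a=np.linspace(0,2*np.pi,120,endpoint=False)
    best=None; p0=ray(s,*g,5)
    for dx in np.arange(-24,25,1.):
        for dy in np.arange(-24,25,1.):
            c=p0+[dx,dy,0]
            q=proj(s,np.c_[c[0]+47*np.cos(a),c[1]+47*np.sin(a),np.full(120,2)]).astype(np.float32)
            cen=q.mean(0); r=q-cen; r/=np.linalg.norm(r,axis=1)[:,None]
            e=cv2.remap(gx.astype(np.float32),q[:,0],q[:,1],1).ravel()*r[:,0]+cv2.remap(gy.astype(np.float32),q[:,0],q[:,1],1).ravel()*r[:,1]
            sc=np.clip(e,0,30).mean()
            if best is None or sc>best[0]: best=(sc,c[:2])
    print('stand',n,best[0].round(1),best[1].round(1))
    q=proj(s,np.c_[best[1][0]+47*np.cos(a),best[1][1]+47*np.sin(a),np.full(120,2)])
    for x,y in q[::3]: cv2.circle(out,(int((x-150+.5)*2.5),int((y-130+.5)*2.5)),1,(255,0,255),-1)
cv2.imwrite('pics/crop1.png',out)
b=[ray(s,*p,14) for p in((338,232),(396,222),(405,272),(347,283))]; print('board',np.mean(b,0),np.linalg.norm(b[0]-b[1]),np.linalg.norm(b[1]-b[2]))
print('mayo lid',ray(s,281.5,253.5,86))
E
python3 m.py
python3 - <<'E'
from h import *
s=dict(np.load('pics/side.npz'))
im=s['pixels']; cv2.imwrite('pics/crop2.png',cv2.resize(im[140:350,180:360],None,fx=2.8,fy=2.8,interpolation=cv2.INTER_CUBIC))
E
```

```text
stand green 25.2 [629.  206.9]
stand red 28.4 [617.8   8.5]
stand black 25.9 [ 625.9 -196.3]
stand yellow 25.8 [449.6 318.3]
board [447.44479156 -84.72409872  14.        ] 135.64110320659952 116.62802368396068
mayo lid [440.89391799 115.70097632  86.        ]
```

View pics/crop1.png

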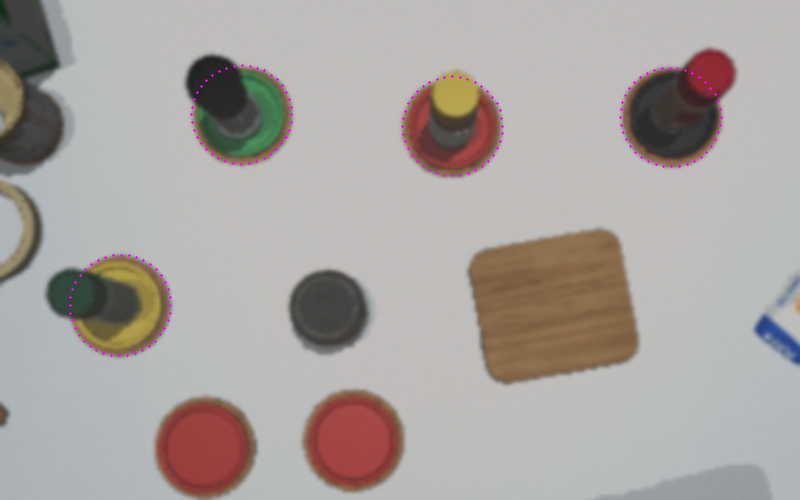

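View pics/crop2.png

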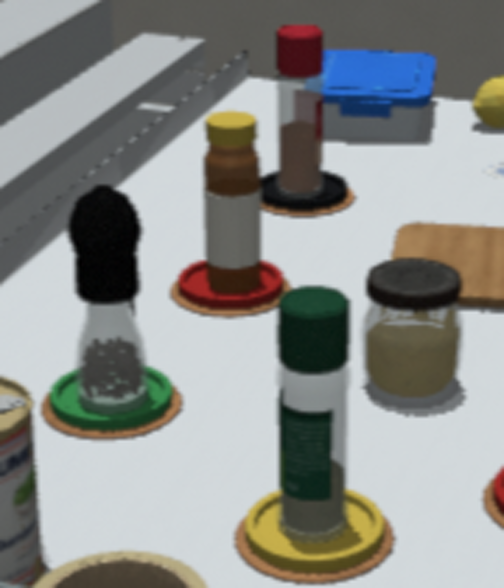

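The magenta foot fits sit on the four stands, and the choice of (331,180) is confirmed: it holds the amber yellow-capped bottle and is the farther one. In crop1 the cap tops are red (711,74), yellow (456,93), black (216,84) and green (72,292). I'll now compute where the seasonings stand and cross-check in the side view.

```bash
python3 - <<'E'
from h import *
s=dict(np.load('pics/top.npz')); d=dict(np.load('pics/side.npz'))
caps={'red':(711,74,155),'yellow':(456,93,143),'black':(216,85,140),'green':(72,292,155)}
side={'red':(300,38,155),'yellow':(231,126,143),'black':(105,225,136),'green':(314,304,155)}
for n,(u,v,z) in caps.items():
    p=ray(s,150+u/2.5-.4,130+v/2.5-.4,z); u,v,z=side[n]; q=ray(d,180+u/2.8-.4,140+v/2.8-.4,z); print(n,p.round(1),q.round(1))
st=robot.state();print(st['qpos'],cv2.Rodrigues(np.array(st['tool_rot']))[0].round(3))
E
```

```text
red [ 626.  -194.4  155. ] [ 619.3 -168.6  155. ]
yellow [614.    9.1 143. ] [607.8  27.2 143. ]
black [621.8 204.7 140. ] [623.4 213.9 136. ]
green [451.7 314.3 155. ] [449.6 322.7 155. ]
[-1.36212117e+00  3.59434054e-01  1.51132143e+00  1.44403971e-05
  1.27246963e+00 -1.15114010e-01] [[ 0.948  0.318 -0.   ]
 [ 0.318 -0.948  0.002]
 [ 0.    -0.002 -1.   ]]
```

```bash
python3 -m crank '[{"tz":-0.035,"hand":1},{"tz":-0.035},{"wz":6.18},{"wz":6.18},{"wz":6.18}]' 40 && python3 -m crank '[{"tx":0.029,"ty":-0.025},{"tx":0.029,"ty":-0.025},{"tx":0.029,"ty":-0.025},{"tx":0.029,"ty":-0.025},{"tx":0.029,"ty":-0.025},{"tx":0.029,"ty":-0.025},{"tx":0.029,"ty":-0.025},{"tx":0.029,"ty":-0.025},{"tx":0.029,"ty":-0.025},{"tx":0.029,"ty":-0.025}]' && python3 -m crank '[{"tx":0.029,"ty":-0.025},{"tx":0.029,"ty":-0.025},{"tx":0.029,"ty":-0.025},{"tx":0.029,"ty":-0.025},{"tx":0.029,"ty":-0.025},{},{}]'
```

```text
invalid input at $[0]: expected keys tx, ty, tz, wx, wy, wz, hand
```

```bash
python3 -m crank '[{"tx":0,"ty":0,"tz":-0.035,"wx":0,"wy":0,"wz":0,"hand":1},{"tx":0,"ty":0,"tz":-0.035,"wx":0,"wy":0,"wz":0,"hand":1},{"tx":0,"ty":0,"tz":0,"wx":0,"wy":0,"wz":6.18,"hand":1},{"tx":0,"ty":0,"tz":0,"wx":0,"wy":0,"wz":6.18,"hand":1},{"tx":0,"ty":0,"tz":0,"wx":0,"wy":0,"wz":6.18,"hand":1},{"tx":0,"ty":0,"tz":0,"wx":0,"wy":0,"wz":0,"hand":1}]' 40; python3 -c "
from h import *;print(cv2.Rodrigues(np.array(robot.state()['tool_rot']))[0].round(3))"
```

```text
time: 0.7
tool_pos: [190.8, -568.5, 300.9]
tool_rot: [-3.141, 0.001, 0.0]
contact_force: [-0.2, -1.0, 0.2]
grip_width: 1.002
gripper_force: 0.0
[[ 1.    -0.001 -0.   ]
 [-0.001 -1.     0.001]
 [-0.    -0.001 -1.   ]]
```

```bash
python3 -m crank '[{"tx":0.029,"ty":-0.025,"tz":0,"wx":0,"wy":0,"wz":0,"hand":1},{"tx":0.029,"ty":-0.025,"tz":0,"wx":0,"wy":0,"wz":0,"hand":1},{"tx":0.029,"ty":-0.025,"tz":0,"wx":0,"wy":0,"wz":0,"hand":1},{"tx":0.029,"ty":-0.025,"tz":0,"wx":0,"wy":0,"wz":0,"hand":1},{"tx":0.029,"ty":-0.025,"tz":0,"wx":0,"wy":0,"wz":0,"hand":1},{"tx":0.029,"ty":-0.025,"tz":0,"wx":0,"wy":0,"wz":0,"hand":1},{"tx":0.029,"ty":-0.025,"tz":0,"wx":0,"wy":0,"wz":0,"hand":1},{"tx":0.029,"ty":-0.025,"tz":0,"wx":0,"wy":0,"wz":0,"hand":1},{"tx":0.029,"ty":-0.025,"tz":0,"wx":0,"wy":0,"wz":0,"hand":1},{"tx":0.029,"ty":-0.025,"tz":0,"wx":0,"wy":0,"wz":0,"hand":1}]'
```

```text
time: 1.7
tool_pos: [481.7, -317.4, 301.0]
tool_rot: [-3.141, -0.006, 0.001]
contact_force: [0.0, -0.9, -0.3]
grip_width: 1.001
gripper_force: 0.0
```

```bash
python3 -m crank '[{"tx":0.029,"ty":-0.025,"tz":0,"wx":0,"wy":0,"wz":0,"hand":1},{"tx":0.029,"ty":-0.025,"tz":0,"wx":0,"wy":0,"wz":0,"hand":1},{"tx":0.029,"ty":-0.025,"tz":0,"wx":0,"wy":0,"wz":0,"hand":1},{"tx":0.029,"ty":-0.025,"tz":0,"wx":0,"wy":0,"wz":0,"hand":1},{"tx":0.028,"ty":-0.024,"tz":0,"wx":0,"wy":0,"wz":0,"hand":1},{"tx":0,"ty":0,"tz":0.04,"wx":0,"wy":0,"wz":0,"hand":1},{"tx":0,"ty":0,"tz":0.04,"wx":0,"wy":0,"wz":0,"hand":1},{"tx":0,"ty":0,"tz":0,"wx":0,"wy":0,"wz":0,"hand":1},{"tx":0,"ty":0,"tz":0,"wx":0,"wy":0,"wz":0,"hand":1}]'
python3 - <<'E'
from h import *
a=snap('top','t1.png')['pixels'];b=snap('side','s1.png')['pixels']
cv2.imwrite('pics/p1.png',np.hstack([cv2.resize(a[80:280,340:500],(480,600)),cv2.resize(b[60:240,240:336],(320,600))]))
E
```

```text
time: 2.6
tool_pos: [624.3, -194.5, 221.0]
tool_rot: [-3.141, -0.003, 0.003]
contact_force: [-0.1, 0.0, 0.4]
grip_width: 1.001
gripper_force: 0.0
```

View pics/p1.png

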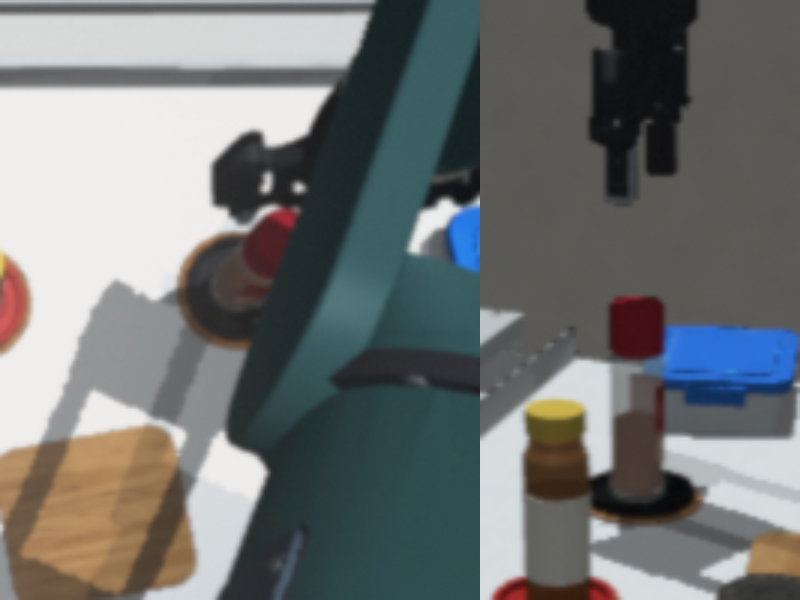

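The gripper is centred over the red cap (side crop: fingers x≈640, cap x≈637). Descending and gripping.

```bash
python3 -m crank '[{"tx":0,"ty":0,"tz":0.04,"wx":0,"wy":0,"wz":0,"hand":1},{"tx":0,"ty":0,"tz":0.04,"wx":0,"wy":0,"wz":0,"hand":1},{"tx":0,"ty":0,"tz":0.03,"wx":0,"wy":0,"wz":0,"hand":1},{"tx":0,"ty":0,"tz":0,"wx":0,"wy":0,"wz":0,"hand":1},{"tx":0,"ty":0,"tz":0,"wx":0,"wy":0,"wz":0,"hand":0.6},{"tx":0,"ty":0,"tz":0,"wx":0,"wy":0,"wz":0,"hand":0.3},{"tx":0,"ty":0,"tz":0,"wx":0,"wy":0,"wz":0,"hand":0.3},{"tx":0,"ty":0,"tz":0,"wx":0,"wy":0,"wz":0,"hand":0.3},{"tx":0,"ty":0,"tz":0,"wx":0,"wy":0,"wz":0,"hand":0.3},{"tx":0,"ty":0,"tz":0,"wx":0,"wy":0,"wz":0,"hand":0.3}]' 40
```

```text
time: 3.7
tool_pos: [626.6, -195.1, 114.1]
tool_rot: [3.14, 0.0, 0.007]
contact_force: [-0.4, 0.7, 6.9]
grip_width: 0.451
gripper_force: 39.5
```

```bash
python3 -m crank '[{"tx":0,"ty":0,"tz":-0.01,"wx":0,"wy":0,"wz":0,"hand":0.3},{"tx":0,"ty":0,"tz":-0.02,"wx":0,"wy":0,"wz":0,"hand":0.3},{"tx":0,"ty":0,"tz":-0.03,"wx":0,"wy":0,"wz":0,"hand":0.3},{"tx":0,"ty":0,"tz":-0.02,"wx":0,"wy":0,"wz":0,"hand":0.3},{"tx":0,"ty":0,"tz":0,"wx":0,"wy":0,"wz":0,"hand":0.3},{"tx":0,"ty":0,"tz":0,"wx":0,"wy":0,"wz":0,"hand":0.3}]'
python3 -m crank '[{"tx":-0.018,"ty":-0.011,"tz":0,"wx":0,"wy":0,"wz":0,"hand":0.3},{"tx":-0.025,"ty":-0.015,"tz":0,"wx":0,"wy":0,"wz":0,"hand":0.3},{"tx":-0.025,"ty":-0.015,"tz":0,"wx":0,"wy":0,"wz":0,"hand":0.3},{"tx":-0.025,"ty":-0.015,"tz":0,"wx":0,"wy":0,"wz":0,"hand":0.3},{"tx":-0.025,"ty":-0.015,"tz":0,"wx":0,"wy":0,"wz":0,"hand":0.3},{"tx":-0.025,"ty":-0.015,"tz":0,"wx":0,"wy":0,"wz":0,"hand":0.3},{"tx":-0.02,"ty":-0.013,"tz":0,"wx":0,"wy":0,"wz":0,"hand":0.3},{"tx":-0.015,"ty":-0.01,"tz":0,"wx":0,"wy":0,"wz":0,"hand":0.3},{"tx":0,"ty":0,"tz":0,"wx":0,"wy":0,"wz":0,"hand":0.3},{"tx":0,"ty":0,"tz":0,"wx":0,"wy":0,"wz":0,"hand":0.3}]'
python3 - <<'E'
from h import *
a=snap('top','t2.png')['pixels'];b=snap('side','s2.png')['pixels']
cv2.imwrite('pics/p2.png',np.hstack([cv2.resize(a[130:330,310:470],(480,600)),cv2.resize(b[100:280,270:396],(320,457),).repeat(1,0) if 0 else cv2.resize(b[90:300,280:392],(320,600))]))
E
```

```text
time: 4.3
tool_pos: [624.9, -194.7, 191.8]
tool_rot: [3.141, 0.001, 0.002]
contact_force: [-0.9, 0.0, -3.2]
grip_width: 0.45
gripper_force: 40.4
time: 5.3
tool_pos: [446.6, -85.7, 190.7]
tool_rot: [-3.141, -0.001, 0.001]
contact_force: [0.6, -0.9, -1.2]
grip_width: 0.454
gripper_force: 40.6
```

View pics/p2.png

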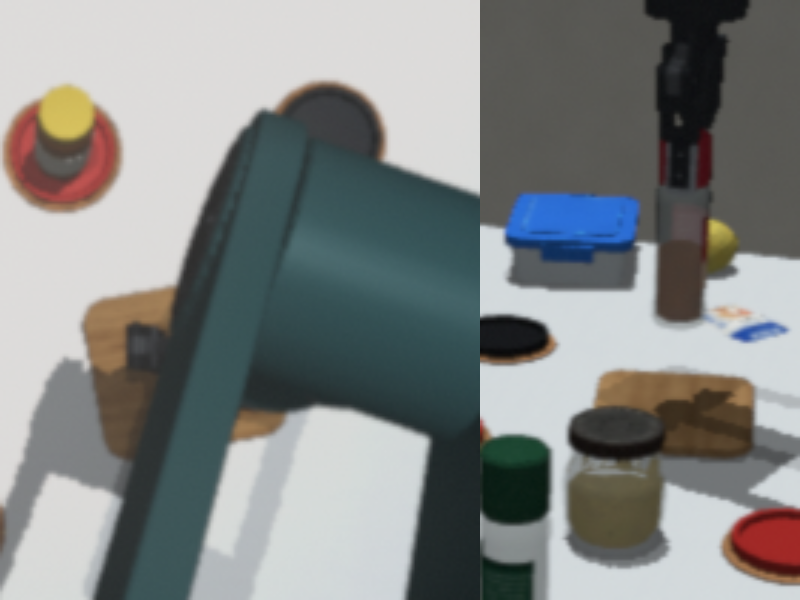

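The shaker hangs upright over the board. Lowering it.

```bash
python3 -m crank '[{"tx":0,"ty":0,"tz":0.02,"wx":0,"wy":0,"wz":0,"hand":0.3},{"tx":0,"ty":0,"tz":0.025,"wx":0,"wy":0,"wz":0,"hand":0.3},{"tx":0,"ty":0,"tz":0.015,"wx":0,"wy":0,"wz":0,"hand":0.3},{"tx":0,"ty":0,"tz":0.006,"wx":0,"wy":0,"wz":0,"hand":0.3},{"tx":0,"ty":0,"tz":0.003,"wx":0,"wy":0,"wz":0,"hand":0.3},{"tx":0,"ty":0,"tz":0.001,"wx":0,"wy":0,"wz":0,"hand":0.3},{"tx":0,"ty":0,"tz":0.001,"wx":0,"wy":0,"wz":0,"hand":0.3},{"tx":0,"ty":0,"tz":0,"wx":0,"wy":0,"wz":0,"hand":0.3},{"tx":0,"ty":0,"tz":0,"wx":0,"wy":0,"wz":0,"hand":0.3}]'
```

```text
time: 6.3
tool_pos: [447.2, -85.8, 120.8]
tool_rot: [3.141, 0.0, 0.002]
contact_force: [-1.0, -0.4, -1.9]
grip_width: 0.453
gripper_force: 40.6
```

```bash
for i in 1 2 3; do python3 -m crank '[{"tx":0,"ty":0,"tz":0.001,"wx":0,"wy":0,"wz":0,"hand":0.3},{"tx":0,"ty":0,"tz":0,"wx":0,"wy":0,"wz":0,"hand":0.3}]' | grep -E "tool_pos|contact"; done
```

```text
tool_pos: [447.4, -85.9, 120.1]
contact_force: [-0.6, 0.5, 3.7]
tool_pos: [448.0, -86.1, 120.0]
contact_force: [-1.9, 1.7, 16.1]
tool_pos: [448.6, -86.2, 120.0]
contact_force: [-4.8, 1.9, 26.3]
```

```bash
python3 -m crank '[{"tx":0,"ty":0,"tz":-0.002,"wx":0,"wy":0,"wz":0,"hand":0.3},{"tx":0,"ty":0,"tz":0,"wx":0,"wy":0,"wz":0,"hand":0.5},{"tx":0,"ty":0,"tz":0,"wx":0,"wy":0,"wz":0,"hand":0.7},{"tx":0,"ty":0,"tz":0,"wx":0,"wy":0,"wz":0,"hand":1},{"tx":0,"ty":0,"tz":0,"wx":0,"wy":0,"wz":0,"hand":1},{"tx":0,"ty":0,"tz":0,"wx":0,"wy":0,"wz":0,"hand":1},{"tx":0,"ty":0,"tz":-0.03,"wx":0,"wy":0,"wz":0,"hand":1},{"tx":0,"ty":0,"tz":-0.05,"wx":0,"wy":0,"wz":0,"hand":1},{"tx":0,"ty":0,"tz":-0.05,"wx":0,"wy":0,"wz":0,"hand":1},{"tx":0,"ty":0,"tz":-0.05,"wx":0,"wy":0,"wz":0,"hand":1}]'
```

```text
time: 7.9
tool_pos: [446.2, -85.5, 301.0]
tool_rot: [-3.141, -0.0, 0.001]
contact_force: [1.9, -0.6, -0.9]
grip_width: 0.996
gripper_force: 0.0
```

```bash
python3 -m crank '[{"tx":0.0175,"ty":-0.0292,"tz":0,"wx":0,"wy":0,"wz":0,"hand":1},{"tx":0.0175,"ty":-0.0292,"tz":0,"wx":0,"wy":0,"wz":0,"hand":1},{"tx":0.0175,"ty":-0.0292,"tz":0,"wx":0,"wy":0,"wz":0,"hand":1},{"tx":0.0175,"ty":-0.0292,"tz":0,"wx":0,"wy":0,"wz":0,"hand":1},{"tx":0.0175,"ty":-0.0292,"tz":0,"wx":0,"wy":0,"wz":0,"hand":1},{"tx":0.0175,"ty":-0.0292,"tz":0,"wx":0,"wy":0,"wz":0,"hand":1},{"tx":0.0175,"ty":-0.0292,"tz":0,"wx":0,"wy":0,"wz":0,"hand":1},{"tx":0.0175,"ty":-0.0292,"tz":0,"wx":0,"wy":0,"wz":0,"hand":1},{"tx":0.0175,"ty":-0.0292,"tz":0,"wx":0,"wy":0,"wz":0,"hand":1},{"tx":0.0175,"ty":-0.0292,"tz":0,"wx":0,"wy":0,"wz":0,"hand":1}]'
python3 -m crank '[{"tx":0,"ty":0,"tz":0.04,"wx":0,"wy":0,"wz":0,"hand":1},{"tx":0,"ty":0,"tz":0.04,"wx":0,"wy":0,"wz":0,"hand":1},{"tx":0,"ty":0,"tz":0,"wx":0,"wy":0,"wz":0,"hand":1},{"tx":0,"ty":0,"tz":0,"wx":0,"wy":0,"wz":0,"hand":1}]'
python3 - <<'E'
from h import *
a=snap('top','t3.png')['pixels'];b=snap('side','s3.png')['pixels']
cv2.imwrite('pics/p3.png',np.hstack([cv2.resize(a[100:300,200:400],(500,500)),cv2.resize(b[60:300,170:314],(300,500))]))
E
```

```text
time: 8.9
tool_pos: [622.1, 207.5, 298.8]
tool_rot: [3.141, 0.0, -0.001]
contact_force: [1.1, 0.2, 0.2]
grip_width: 0.996
gripper_force: 0.0
time: 9.3
tool_pos: [621.2, 206.1, 219.0]
tool_rot: [3.141, 0.0, -0.003]
contact_force: [0.5, 0.0, 0.3]
grip_width: 1.004
gripper_force: 0.0
```

View pics/p3.png

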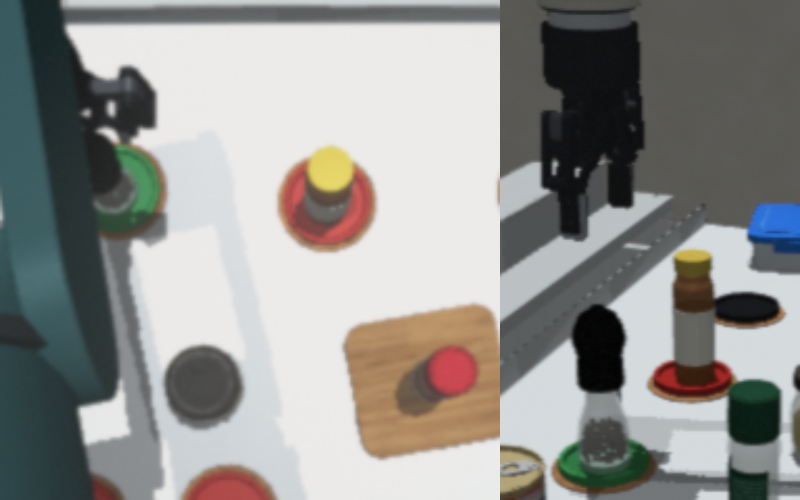

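The red shaker is parked upright on the board. The fingers (side crop, mid x≈597) are centred over the mill head (x≈599), so I'll grip the mill.

```bash
python3 -m crank '[{"tx":0,"ty":0,"tz":0.04,"wx":0,"wy":0,"wz":0,"hand":1},{"tx":0,"ty":0,"tz":0.04,"wx":0,"wy":0,"wz":0,"hand":1},{"tx":0,"ty":0,"tz":0.022,"wx":0,"wy":0,"wz":0,"hand":1},{"tx":0,"ty":0,"tz":0,"wx":0,"wy":0,"wz":0,"hand":1},{"tx":0,"ty":0,"tz":0,"wx":0,"wy":0,"wz":0,"hand":0.7},{"tx":0,"ty":0,"tz":0,"wx":0,"wy":0,"wz":0,"hand":0.4},{"tx":0,"ty":0,"tz":0,"wx":0,"wy":0,"wz":0,"hand":0.4},{"tx":0,"ty":0,"tz":0,"wx":0,"wy":0,"wz":0,"hand":0.4},{"tx":0,"ty":0,"tz":0,"wx":0,"wy":0,"wz":0,"hand":0.4},{"tx":0,"ty":0,"tz":0,"wx":0,"wy":0,"wz":0,"hand":0.4}]' 40
```

```text
time: 10.4
tool_pos: [623.8, 206.7, 120.3]
tool_rot: [-3.141, -0.0, -0.008]
contact_force: [-0.3, 0.0, 6.9]
grip_width: 0.51
gripper_force: 40.1
```

```bash
python3 -m crank '[{"tx":0,"ty":0,"tz":-0.01,"wx":0,"wy":0,"wz":0,"hand":0.4},{"tx":0,"ty":0,"tz":-0.02,"wx":0,"wy":0,"wz":0,"hand":0.4},{"tx":0,"ty":0,"tz":-0.03,"wx":0,"wy":0,"wz":0,"hand":0.4},{"tx":0,"ty":0,"tz":-0.03,"wx":0,"wy":0,"wz":0,"hand":0.4},{"tx":0,"ty":0,"tz":-0.03,"wx":0,"wy":0,"wz":0,"hand":0.4},{"tx":0,"ty":0,"tz":-0.03,"wx":0,"wy":0,"wz":0,"hand":0.4},{"tx":0,"ty":0,"tz":-0.03,"wx":0,"wy":0,"wz":0,"hand":0.4},{"tx":0,"ty":0,"tz":0,"wx":0,"wy":0,"wz":0,"hand":0.4},{"tx":0,"ty":0,"tz":0,"wx":0,"wy":0,"wz":0,"hand":0.4}]'
python3 - <<'E'
from h import *
b=snap('side','s4.png')['pixels']
cv2.imwrite('pics/p4.png',cv2.resize(b[40:300,170:314],(332,600)))
E
```

```text
time: 11.3
tool_pos: [621.9, 206.4, 298.6]
tool_rot: [-3.141, -0.0, -0.003]
contact_force: [0.1, 0.3, -1.7]
grip_width: 0.513
gripper_force: 41.1
```

View pics/p4.png

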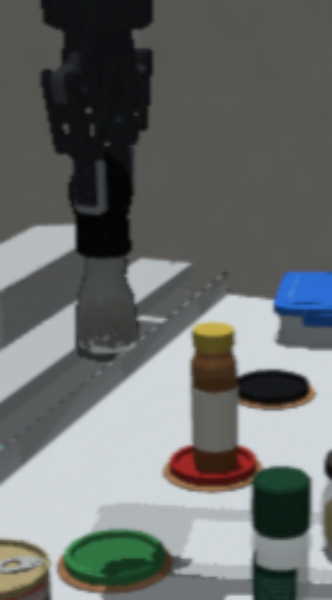

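The mill is held upright and well clear. Moving it to the black stand.

```bash
python3 -m crank '[{"tx":0,"ty":0.022,"tz":0,"wx":0,"wy":0,"wz":0,"hand":0.4},{"tx":0,"ty":0.035,"tz":0,"wx":0,"wy":0,"wz":0,"hand":0.4},{"tx":0,"ty":0.035,"tz":0,"wx":0,"wy":0,"wz":0,"hand":0.4},{"tx":0,"ty":0.035,"tz":0,"wx":0,"wy":0,"wz":0,"hand":0.4},{"tx":0,"ty":0.035,"tz":0,"wx":0,"wy":0,"wz":0,"hand":0.4},{"tx":0,"ty":0.035,"tz":0,"wx":0,"wy":0,"wz":0,"hand":0.4},{"tx":0.002,"ty":0.035,"tz":0,"wx":0,"wy":0,"wz":0,"hand":0.4},{"tx":0.002,"ty":0.035,"tz":0,"wx":0,"wy":0,"wz":0,"hand":0.4},{"tx":0,"ty":0.035,"tz":0,"wx":0,"wy":0,"wz":0,"hand":0.4},{"tx":0,"ty":0.035,"tz":0,"wx":0,"wy":0,"wz":0,"hand":0.4}]'
python3 -m crank '[{"tx":0,"ty":0.035,"tz":0,"wx":0,"wy":0,"wz":0,"hand":0.4},{"tx":0,"ty":0.03,"tz":0,"wx":0,"wy":0,"wz":0,"hand":0.4},{"tx":0,"ty":0,"tz":0.02,"wx":0,"wy":0,"wz":0,"hand":0.4},{"tx":0,"ty":0,"tz":0.035,"wx":0,"wy":0,"wz":0,"hand":0.4},{"tx":0,"ty":0,"tz":0.035,"wx":0,"wy":0,"wz":0,"hand":0.4},{"tx":0,"ty":0,"tz":0.035,"wx":0,"wy":0,"wz":0,"hand":0.4},{"tx":0,"ty":0,"tz":0.015,"wx":0,"wy":0,"wz":0,"hand":0.4},{"tx":0,"ty":0,"tz":0,"wx":0,"wy":0,"wz":0,"hand":0.4},{"tx":0,"ty":0,"tz":0,"wx":0,"wy":0,"wz":0,"hand":0.4}]'
python3 - <<'E'
from h import *
a=snap('top','t5.png')['pixels'];b=snap('side','s5.png')['pixels']
cv2.imwrite('pics/p5.png',np.hstack([cv2.resize(a[110:230,360:480],(400,400),interpolation=2),cv2.resize(b[120:240,240:336],(320,400),interpolation=2)]))
E
```

```text
time: 12.35
tool_pos: [624.5, -131.8, 295.1]
tool_rot: [-3.14, -0.0, 0.006]
contact_force: [0.1, -0.1, -2.2]
grip_width: 0.507
gripper_force: 41.2
time: 13.25
tool_pos: [626.2, -195.8, 157.7]
tool_rot: [-3.142, -0.0, -0.0]
contact_force: [0.5, -0.2, -1.3]
grip_width: 0.512
gripper_force: 41.4
```

View pics/p5.png

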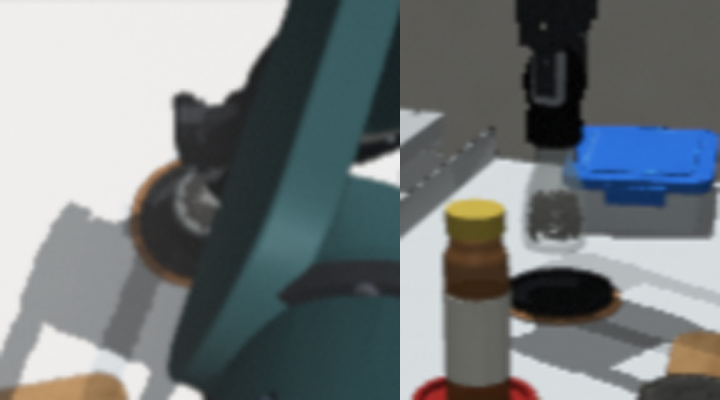

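The mill is upright over the black stand (side crop: mill x≈554, stand x≈562). I'll check that difference by projection.

```bash
python3 - <<'E'
from h import *
d=dict(np.load('pics/side.npz'))
print('stand seen',240+162/3.333-.3,'stand proj',proj(d,[626,-196,14]))
print('mill seen',240+154/3.333-.3,'mill proj',proj(d,[[626,-196,46],[626,-196,100],[626,-190,46],[631,-196,46]]))
print('base',proj(d,[[0,-196,14]]))
E
```

```text
stand seen 288.3048604860486 stand proj [[287.51850062 205.2793003 ]]
mill seen 285.9046204620462 mill proj [[287.55546105 193.08322609]
 [287.6193446  172.00315639]
 [286.78870259 193.87604623]
 [285.61453533 192.85274649]]
base [[554.1279678  238.23237188]]
```

```bash
python3 -m crank '[{"tx":-0.004,"ty":0,"tz":0.015,"wx":0,"wy":0,"wz":0,"hand":0.4},{"tx":0,"ty":0,"tz":0.012,"wx":0,"wy":0,"wz":0,"hand":0.4},{"tx":0,"ty":0,"tz":0.006,"wx":0,"wy":0,"wz":0,"hand":0.4},{"tx":0,"ty":0,"tz":0.002,"wx":0,"wy":0,"wz":0,"hand":0.4},{"tx":0,"ty":0,"tz":0,"wx":0,"wy":0,"wz":0,"hand":0.4},{"tx":0,"ty":0,"tz":0,"wx":0,"wy":0,"wz":0,"hand":0.4}]'|grep -E "pos|contact"
for i in 1 2 3 4; do python3 -m crank '[{"tx":0,"ty":0,"tz":0.001,"wx":0,"wy":0,"wz":0,"hand":0.4},{"tx":0,"ty":0,"tz":0,"wx":0,"wy":0,"wz":0,"hand":0.4}]' | grep -E "tool_pos|contact"; done
```

```text
tool_pos: [622.3, -195.9, 122.8]
contact_force: [-0.9, 0.1, -2.0]
tool_pos: [622.0, -195.8, 121.5]
contact_force: [0.4, 0.2, -2.0]
tool_pos: [622.0, -195.8, 120.5]
contact_force: [0.0, -0.0, -1.6]
tool_pos: [622.5, -195.8, 120.4]
contact_force: [-0.9, 0.2, 4.9]
tool_pos: [623.1, -195.9, 120.4]
contact_force: [-0.9, 1.5, 9.9]
```

```bash
python3 -m crank '[{"tx":0,"ty":0,"tz":-0.001,"wx":0,"wy":0,"wz":0,"hand":0.4},{"tx":0,"ty":0,"tz":0,"wx":0,"wy":0,"wz":0,"hand":0.6},{"tx":0,"ty":0,"tz":0,"wx":0,"wy":0,"wz":0,"hand":0.8},{"tx":0,"ty":0,"tz":0,"wx":0,"wy":0,"wz":0,"hand":1},{"tx":0,"ty":0,"tz":0,"wx":0,"wy":0,"wz":0,"hand":1},{"tx":0,"ty":0,"tz":0,"wx":0,"wy":0,"wz":0,"hand":1},{"tx":0,"ty":0,"tz":-0.03,"wx":0,"wy":0,"wz":0,"hand":1},{"tx":0,"ty":0,"tz":-0.05,"wx":0,"wy":0,"wz":0,"hand":1},{"tx":0,"ty":0,"tz":-0.05,"wx":0,"wy":0,"wz":0,"hand":1},{"tx":0,"ty":0,"tz":-0.05,"wx":0,"wy":0,"wz":0,"hand":1}]'
python3 -m crank '[{"tx":-0.0115,"ty":-0.034,"tz":0,"wx":0,"wy":0,"wz":0,"hand":1},{"tx":-0.0115,"ty":-0.034,"tz":0,"wx":0,"wy":0,"wz":0,"hand":1},{"tx":-0.0115,"ty":-0.034,"tz":0,"wx":0,"wy":0,"wz":0,"hand":1},{"tx":-0.0115,"ty":-0.034,"tz":0,"wx":0,"wy":0,"wz":0,"hand":1},{"tx":-0.0115,"ty":-0.034,"tz":0,"wx":0,"wy":0,"wz":0,"hand":1},{"tx":-0.0115,"ty":-0.034,"tz":0,"wx":0,"wy":0,"wz":0,"hand":1},{"tx":-0.0115,"ty":-0.034,"tz":0,"wx":0,"wy":0,"wz":0,"hand":1},{"tx":-0.0115,"ty":-0.034,"tz":0,"wx":0,"wy":0,"wz":0,"hand":1},{"tx":-0.0115,"ty":-0.034,"tz":0,"wx":0,"wy":0,"wz":0,"hand":1},{"tx":-0.0115,"ty":-0.034,"tz":0,"wx":0,"wy":0,"wz":0,"hand":1}]'
```

```text
time: 15.75
tool_pos: [621.4, -195.6, 301.0]
tool_rot: [-3.141, -0.0, 0.001]
contact_force: [0.5, -0.6, 0.7]
grip_width: 0.997
gripper_force: 0.0
time: 16.75
tool_pos: [506.0, 145.5, 299.4]
tool_rot: [-3.141, -0.0, -0.0]
contact_force: [0.1, 0.2, 0.2]
grip_width: 1.002
gripper_force: 0.0
```

```bash
python3 -m crank '[{"tx":-0.011,"ty":-0.034,"tz":0,"wx":0,"wy":0,"wz":0,"hand":1},{"tx":-0.011,"ty":-0.034,"tz":0,"wx":0,"wy":0,"wz":0,"hand":1},{"tx":-0.011,"ty":-0.034,"tz":0,"wx":0,"wy":0,"wz":0,"hand":1},{"tx":-0.011,"ty":-0.034,"tz":0,"wx":0,"wy":0,"wz":0,"hand":1},{"tx":-0.011,"ty":-0.034,"tz":0,"wx":0,"wy":0,"wz":0,"hand":1},{"tx":0,"ty":0,"tz":0.04,"wx":0,"wy":0,"wz":0,"hand":1},{"tx":0,"ty":0,"tz":0.04,"wx":0,"wy":0,"wz":0,"hand":1},{"tx":0,"ty":0,"tz":0,"wx":0,"wy":0,"wz":0,"hand":1},{"tx":0,"ty":0,"tz":0,"wx":0,"wy":0,"wz":0,"hand":1}]'
python3 - <<'E'
from h import *
a=snap('top','t6.png')['pixels'];b=snap('side','s6.png')['pixels']
cv2.imwrite('pics/p6.png',np.hstack([cv2.resize(a[120:300,130:460],(495,270)).copy() if 0 else cv2.resize(a[130:310,130:460],(495,270)),cv2.resize(b[80:350,180:347],(167,270))]))
E
```

```text
time: 17.65
tool_pos: [451.4, 314.0, 219.4]
tool_rot: [3.141, 0.0, -0.002]
contact_force: [-0.5, -0.2, 1.0]
grip_width: 1.0
gripper_force: 0.0
```

View pics/p6.png

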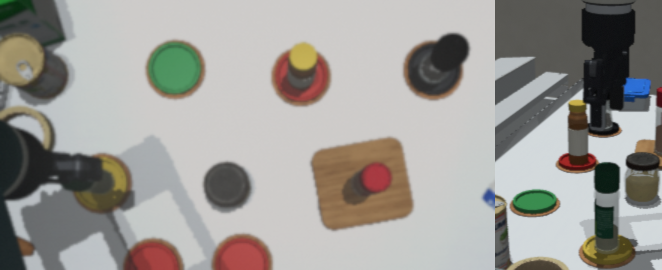

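The mill stands in the black stand, and the gripper is aligned over the green cap. Gripping it.

```bash
python3 -m crank '[{"tx":0,"ty":0,"tz":0.04,"wx":0,"wy":0,"wz":0,"hand":1},{"tx":0,"ty":0,"tz":0.04,"wx":0,"wy":0,"wz":0,"hand":1},{"tx":0,"ty":0,"tz":0.028,"wx":0,"wy":0,"wz":0,"hand":1},{"tx":0,"ty":0,"tz":0,"wx":0,"wy":0,"wz":0,"hand":1},{"tx":0,"ty":0,"tz":0,"wx":0,"wy":0,"wz":0,"hand":0.6},{"tx":0,"ty":0,"tz":0,"wx":0,"wy":0,"wz":0,"hand":0.3},{"tx":0,"ty":0,"tz":0,"wx":0,"wy":0,"wz":0,"hand":0.3},{"tx":0,"ty":0,"tz":0,"wx":0,"wy":0,"wz":0,"hand":0.3},{"tx":0,"ty":0,"tz":0,"wx":0,"wy":0,"wz":0,"hand":0.3},{"tx":0,"ty":0,"tz":0,"wx":0,"wy":0,"wz":0,"hand":0.3}]' 40
python3 -m crank '[{"tx":0,"ty":0,"tz":-0.01,"wx":0,"wy":0,"wz":0,"hand":0.3},{"tx":0,"ty":0,"tz":-0.02,"wx":0,"wy":0,"wz":0,"hand":0.3},{"tx":0,"ty":0,"tz":-0.03,"wx":0,"wy":0,"wz":0,"hand":0.3},{"tx":0,"ty":0,"tz":-0.02,"wx":0,"wy":0,"wz":0,"hand":0.3},{"tx":0,"ty":0,"tz":0,"wx":0,"wy":0,"wz":0,"hand":0.3},{"tx":0,"ty":0,"tz":0,"wx":0,"wy":0,"wz":0,"hand":0.3}]'
```

```text
time: 18.75
tool_pos: [453.3, 315.0, 113.6]
tool_rot: [-3.14, -0.001, -0.006]
contact_force: [-0.3, -1.2, 6.3]
grip_width: 0.456
gripper_force: 39.7
time: 19.35
tool_pos: [451.8, 314.4, 191.9]
tool_rot: [-3.141, -0.0, -0.002]
contact_force: [-0.3, 0.1, -2.4]
grip_width: 0.451
gripper_force: 40.9
```

```bash
python3 -m crank '[{"tx":0.018,"ty":0.011,"tz":0,"wx":0,"wy":0,"wz":0,"hand":0.3},{"tx":0.025,"ty":0.015,"tz":0,"wx":0,"wy":0,"wz":0,"hand":0.3},{"tx":0.025,"ty":0.015,"tz":0,"wx":0,"wy":0,"wz":0,"hand":0.3},{"tx":0.025,"ty":0.015,"tz":0,"wx":0,"wy":0,"wz":0,"hand":0.3},{"tx":0.025,"ty":0.015,"tz":0,"wx":0,"wy":0,"wz":0,"hand":0.3},{"tx":0.025,"ty":0.015,"tz":0,"wx":0,"wy":0,"wz":0,"hand":0.3},{"tx":0.02,"ty":0.013,"tz":0,"wx":0,"wy":0,"wz":0,"hand":0.3},{"tx":0.012,"ty":0.008,"tz":0,"wx":0,"wy":0,"wz":0,"hand":0.3},{"tx":0,"ty":0,"tz":0,"wx":0,"wy":0,"wz":0,"hand":0.3},{"tx":0,"ty":0,"tz":0,"wx":0,"wy":0,"wz":0,"hand":0.3}]'
python3 -m crank '[{"tx":0,"ty":0,"tz":0.02,"wx":0,"wy":0,"wz":0,"hand":0.3},{"tx":0,"ty":0,"tz":0.02,"wx":0,"wy":0,"wz":0,"hand":0.3},{"tx":0,"ty":0,"tz":0,"wx":0,"wy":0,"wz":0,"hand":0.3},{"tx":0,"ty":0,"tz":0,"wx":0,"wy":0,"wz":0,"hand":0.3}]'
python3 - <<'E'
from h import *
b=snap('side','s7.png')['pixels']; d=dict(np.load('pics/side.npz'))
cv2.imwrite('pics/p7.png',cv2.resize(b[180:310,170:270],(400,520),interpolation=2))
p=robot.state()['tool_pos']
print(proj(d,[[629,207,14],[627,207,14],[p[0],p[1],p[2]-105],[p[0]+5,p[1],p[2]-105]]))
E
```

```text
time: 20.35
tool_pos: [625.4, 207.5, 190.3]
tool_rot: [-3.141, 0.0, 0.004]
contact_force: [-0.4, -0.5, -1.4]
grip_width: 0.456
gripper_force: 40.9
time: 20.75
tool_pos: [625.4, 208.0, 151.3]
tool_rot: [3.142, 0.002, -0.003]
contact_force: [0.6, 0.5, -1.1]
grip_width: 0.455
gripper_force: 40.9
[[218.80777029 278.46625015]
 [219.79748863 278.62164114]
 [219.09740172 263.07108229]
 [216.59280403 262.69366142]]
```

View pics/p7.png

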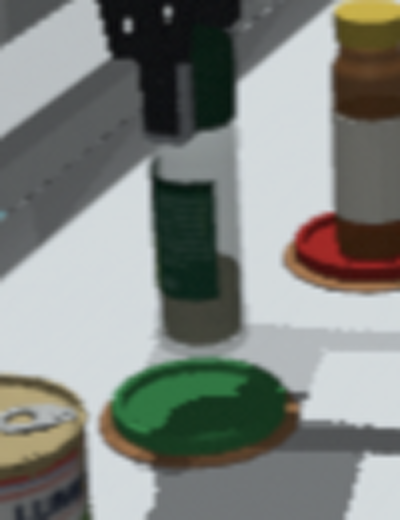

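In the side crop the jar base is at x≈202 and the cup centre at x≈201, so they line up. Lowering.

```bash
python3 -m crank '[{"tx":0,"ty":0,"tz":0.015,"wx":0,"wy":0,"wz":0,"hand":0.3},{"tx":0,"ty":0,"tz":0.012,"wx":0,"wy":0,"wz":0,"hand":0.3},{"tx":0,"ty":0,"tz":0.006,"wx":0,"wy":0,"wz":0,"hand":0.3},{"tx":0,"ty":0,"tz":0.002,"wx":0,"wy":0,"wz":0,"hand":0.3},{"tx":0,"ty":0,"tz":0,"wx":0,"wy":0,"wz":0,"hand":0.3},{"tx":0,"ty":0,"tz":0,"wx":0,"wy":0,"wz":0,"hand":0.3}]'|grep -E "pos|contact"
for i in 1 2 3 4; do python3 -m crank '[{"tx":0,"ty":0,"tz":0.001,"wx":0,"wy":0,"wz":0,"hand":0.3},{"tx":0,"ty":0,"tz":0,"wx":0,"wy":0,"wz":0,"hand":0.3}]' | grep -E "tool_pos|contact"; done
```

```text
tool_pos: [627.0, 207.3, 116.5]
contact_force: [0.4, -0.7, -1.1]
tool_pos: [626.9, 207.3, 115.6]
contact_force: [-0.1, -0.1, -0.5]
tool_pos: [626.7, 207.3, 114.3]
contact_force: [-0.5, -0.7, -1.1]
tool_pos: [627.0, 207.4, 113.7]
contact_force: [-1.3, -0.1, 1.1]
tool_pos: [627.3, 207.4, 113.7]
contact_force: [-2.1, 0.2, 8.0]
```

```bash
python3 -m crank '[{"tx":0,"ty":0,"tz":-0.001,"wx":0,"wy":0,"wz":0,"hand":0.3},{"tx":0,"ty":0,"tz":0,"wx":0,"wy":0,"wz":0,"hand":0.6},{"tx":0,"ty":0,"tz":0,"wx":0,"wy":0,"wz":0,"hand":0.8},{"tx":0,"ty":0,"tz":0,"wx":0,"wy":0,"wz":0,"hand":1},{"tx":0,"ty":0,"tz":0,"wx":0,"wy":0,"wz":0,"hand":1},{"tx":0,"ty":0,"tz":0,"wx":0,"wy":0,"wz":0,"hand":1},{"tx":0,"ty":0,"tz":-0.03,"wx":0,"wy":0,"wz":0,"hand":1},{"tx":0,"ty":0,"tz":-0.05,"wx":0,"wy":0,"wz":0,"hand":1},{"tx":0,"ty":0,"tz":-0.05,"wx":0,"wy":0,"wz":0,"hand":1},{"tx":0,"ty":0,"tz":-0.05,"wx":0,"wy":0,"wz":0,"hand":1}]' | grep pos
python3 -m crank '[{"tx":-0.003,"ty":0.033,"tz":0,"wx":0,"wy":0,"wz":0,"hand":1},{"tx":-0.002,"ty":0.033,"tz":0,"wx":0,"wy":0,"wz":0,"hand":1},{"tx":-0.002,"ty":0.033,"tz":0,"wx":0,"wy":0,"wz":0,"hand":1},{"tx":-0.002,"ty":0.033,"tz":0,"wx":0,"wy":0,"wz":0,"hand":1},{"tx":-0.002,"ty":0.033,"tz":0,"wx":0,"wy":0,"wz":0,"hand":1},{"tx":-0.002,"ty":0.033,"tz":0,"wx":0,"wy":0,"wz":0,"hand":1},{"tx":0,"ty":0,"tz":0.04,"wx":0,"wy":0,"wz":0,"hand":1},{"tx":0,"ty":0,"tz":0.04,"wx":0,"wy":0,"wz":0,"hand":1},{"tx":0,"ty":0,"tz":0,"wx":0,"wy":0,"wz":0,"hand":1},{"tx":0,"ty":0,"tz":0,"wx":0,"wy":0,"wz":0,"hand":1}]'
python3 - <<'E'
from h import *
a=snap('top','t8.png')['pixels'];b=snap('side','s8.png')['pixels']
cv2.imwrite('pics/p8.png',np.hstack([cv2.resize(a[120:300,200:470],(450,300)),cv2.resize(b[80:320,170:338],(210,300))]))
E
```

```text
tool_pos: [626.3, 207.2, 295.1]
time: 24.2
tool_pos: [613.4, 9.4, 213.3]
tool_rot: [-3.141, -0.0, 0.003]
contact_force: [0.7, -0.8, 0.9]
grip_width: 1.001
gripper_force: 0.0
```

View pics/p8.png

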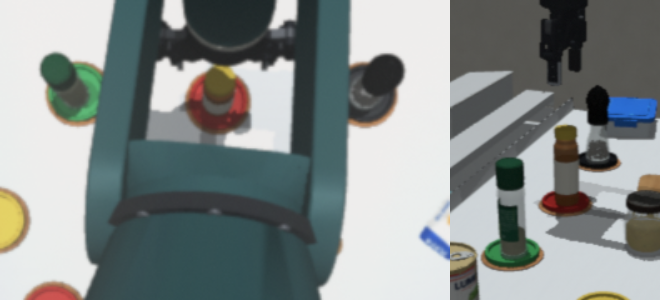

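The green shaker is in the green stand and the fingers straddle the yellow bottle. Gripping it.

```bash
python3 -m crank '[{"tx":0,"ty":0,"tz":0.04,"wx":0,"wy":0,"wz":0,"hand":1},{"tx":0,"ty":0,"tz":0.04,"wx":0,"wy":0,"wz":0,"hand":1},{"tx":0,"ty":0,"tz":0.038,"wx":0,"wy":0,"wz":0,"hand":1},{"tx":0,"ty":0,"tz":0,"wx":0,"wy":0,"wz":0,"hand":1},{"tx":0,"ty":0,"tz":0,"wx":0,"wy":0,"wz":0,"hand":0.6},{"tx":0,"ty":0,"tz":0,"wx":0,"wy":0,"wz":0,"hand":0.25},{"tx":0,"ty":0,"tz":0,"wx":0,"wy":0,"wz":0,"hand":0.25},{"tx":0,"ty":0,"tz":0,"wx":0,"wy":0,"wz":0,"hand":0.25},{"tx":0,"ty":0,"tz":0,"wx":0,"wy":0,"wz":0,"hand":0.25},{"tx":0,"ty":0,"tz":0,"wx":0,"wy":0,"wz":0,"hand":0.25}]' 40
python3 -m crank '[{"tx":0,"ty":0,"tz":-0.01,"wx":0,"wy":0,"wz":0,"hand":0.25},{"tx":0,"ty":0,"tz":-0.02,"wx":0,"wy":0,"wz":0,"hand":0.25},{"tx":0,"ty":0,"tz":-0.03,"wx":0,"wy":0,"wz":0,"hand":0.25},{"tx":0,"ty":0,"tz":-0.03,"wx":0,"wy":0,"wz":0,"hand":0.25},{"tx":0,"ty":0,"tz":-0.03,"wx":0,"wy":0,"wz":0,"hand":0.25},{"tx":0,"ty":0,"tz":-0.02,"wx":0,"wy":0,"wz":0,"hand":0.25},{"tx":0,"ty":0,"tz":0,"wx":0,"wy":0,"wz":0,"hand":0.25}]'
```

```text
time: 25.3
tool_pos: [616.0, 9.1, 98.3]
tool_rot: [3.141, 0.0, 0.008]
contact_force: [-0.3, 0.5, 7.3]
grip_width: 0.475
gripper_force: 39.9
time: 26.0
tool_pos: [616.0, 9.1, 239.9]
tool_rot: [3.141, 0.0, 0.012]
contact_force: [0.4, 0.4, -1.4]
grip_width: 0.467
gripper_force: 41.0
```

```bash
python3 -m crank '[{"tx":-0.01,"ty":-0.018,"tz":0,"wx":0,"wy":0,"wz":0,"hand":0.25},{"tx":-0.0145,"ty":-0.027,"tz":0,"wx":0,"wy":0,"wz":0,"hand":0.25},{"tx":-0.0145,"ty":-0.027,"tz":0,"wx":0,"wy":0,"wz":0,"hand":0.25},{"tx":-0.0145,"ty":-0.027,"tz":0,"wx":0,"wy":0,"wz":0,"hand":0.25},{"tx":-0.0145,"ty":-0.027,"tz":0,"wx":0,"wy":0,"wz":0,"hand":0.25},{"tx":-0.0145,"ty":-0.027,"tz":0,"wx":0,"wy":0,"wz":0,"hand":0.25},{"tx":-0.0145,"ty":-0.027,"tz":0,"wx":0,"wy":0,"wz":0,"hand":0.25},{"tx":-0.0145,"ty":-0.027,"tz":0,"wx":0,"wy":0,"wz":0,"hand":0.25},{"tx":-0.0145,"ty":-0.027,"tz":0,"wx":0,"wy":0,"wz":0,"hand":0.25},{"tx":-0.0145,"ty":-0.027,"tz":0,"wx":0,"wy":0,"wz":0,"hand":0.25}]'|grep pos
python3 -m crank '[{"tx":-0.0145,"ty":-0.027,"tz":0,"wx":0,"wy":0,"wz":0,"hand":0.25},{"tx":-0.01,"ty":-0.021,"tz":0,"wx":0,"wy":0,"wz":0,"hand":0.25},{"tx":0,"ty":0,"tz":0.02,"wx":0,"wy":0,"wz":0,"hand":0.25},{"tx":0,"ty":0,"tz":0.035,"wx":0,"wy":0,"wz":0,"hand":0.25},{"tx":0,"ty":0,"tz":0.035,"wx":0,"wy":0,"wz":0,"hand":0.25},{"tx":0,"ty":0,"tz":0.01,"wx":0,"wy":0,"wz":0,"hand":0.25},{"tx":0,"ty":0,"tz":0,"wx":0,"wy":0,"wz":0,"hand":0.25},{"tx":0,"ty":0,"tz":0,"wx":0,"wy":0,"wz":0,"hand":0.25}]'
python3 - <<'E'
from h import *
b=snap('side','s9.png')['pixels']; d=dict(np.load('pics/side.npz'))
cv2.imwrite('pics/p9.png',cv2.resize(b[180:360,230:355],(375,540),interpolation=2))
p=robot.state()['tool_pos']
print(proj(d,[[449.5,318,14],[p[0],p[1],p[2]-90],[p[0]+5,p[1],p[2]-90]]))
E
```

```text
tool_pos: [470.5, 271.2, 233.8]
time: 27.8
tool_pos: [448.9, 318.6, 136.0]
tool_rot: [-3.141, -0.0, -0.001]
contact_force: [0.7, 0.4, -1.0]
grip_width: 0.465
gripper_force: 41.2
[[292.16966812 324.88955923]
 [292.11033059 307.92409234]
 [289.1606468  307.43995413]]
```

View pics/p9.png

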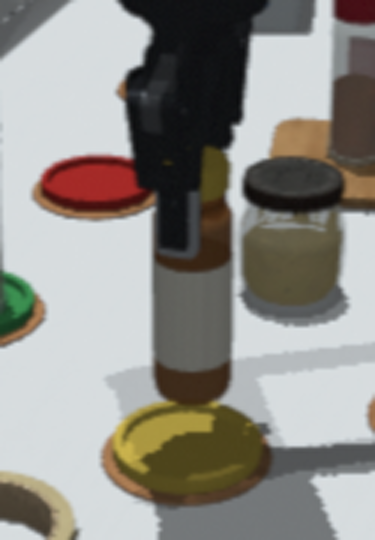

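The bottle is centred over the yellow cup (x≈193 against ≈190 in the crop). Lowering.

```bash
python3 -m crank '[{"tx":0.001,"ty":0,"tz":0.015,"wx":0,"wy":0,"wz":0,"hand":0.25},{"tx":0,"ty":0,"tz":0.012,"wx":0,"wy":0,"wz":0,"hand":0.25},{"tx":0,"ty":0,"tz":0.006,"wx":0,"wy":0,"wz":0,"hand":0.25},{"tx":0,"ty":0,"tz":0.002,"wx":0,"wy":0,"wz":0,"hand":0.25},{"tx":0,"ty":0,"tz":0,"wx":0,"wy":0,"wz":0,"hand":0.25},{"tx":0,"ty":0,"tz":0,"wx":0,"wy":0,"wz":0,"hand":0.25}]'|grep -E "pos|contact"
for i in 1 2 3 4; do python3 -m crank '[{"tx":0,"ty":0,"tz":0.001,"wx":0,"wy":0,"wz":0,"hand":0.25},{"tx":0,"ty":0,"tz":0,"wx":0,"wy":0,"wz":0,"hand":0.25}]' | grep -E "tool_pos|contact"; done
```

```text
tool_pos: [450.0, 318.4, 100.8]
contact_force: [0.4, 0.2, -2.2]
tool_pos: [449.9, 318.4, 99.6]
contact_force: [-0.4, 0.2, -1.9]
tool_pos: [449.8, 318.4, 98.4]
contact_force: [1.1, -0.1, -2.1]
tool_pos: [450.4, 318.5, 98.4]
contact_force: [-0.6, -1.5, 7.3]
tool_pos: [450.9, 318.6, 98.4]
contact_force: [-2.5, -3.0, 15.0]
```

```bash
python3 -m crank '[{"tx":0,"ty":0,"tz":-0.0015,"wx":0,"wy":0,"wz":0,"hand":0.25},{"tx":0,"ty":0,"tz":0,"wx":0,"wy":0,"wz":0,"hand":0.6},{"tx":0,"ty":0,"tz":0,"wx":0,"wy":0,"wz":0,"hand":0.8},{"tx":0,"ty":0,"tz":0,"wx":0,"wy":0,"wz":0,"hand":1},{"tx":0,"ty":0,"tz":0,"wx":0,"wy":0,"wz":0,"hand":1},{"tx":0,"ty":0,"tz":0,"wx":0,"wy":0,"wz":0,"hand":1},{"tx":0,"ty":0,"tz":-0.05,"wx":0,"wy":0,"wz":0,"hand":1},{"tx":0,"ty":0,"tz":-0.05,"wx":0,"wy":0,"wz":0,"hand":1},{"tx":0,"ty":0,"tz":-0.05,"wx":0,"wy":0,"wz":0,"hand":1},{"tx":0,"ty":0,"tz":-0.05,"wx":0,"wy":0,"wz":0,"hand":1}]' | grep pos
python3 -m crank '[{"tx":0,"ty":0.04,"tz":0,"wx":0,"wy":0,"wz":0,"hand":1},{"tx":0,"ty":0.04,"tz":0,"wx":0,"wy":0,"wz":0,"hand":1},{"tx":0,"ty":0.04,"tz":0,"wx":0,"wy":0,"wz":0,"hand":1},{"tx":0,"ty":0.04,"tz":0,"wx":0,"wy":0,"wz":0,"hand":1},{"tx":0,"ty":0.04,"tz":0,"wx":0,"wy":0,"wz":0,"hand":1},{"tx":-0.003,"ty":0.04,"tz":0,"wx":0,"wy":0,"wz":0,"hand":1},{"tx":0,"ty":0.04,"tz":0,"wx":0,"wy":0,"wz":0,"hand":1},{"tx":0,"ty":0.04,"tz":0,"wx":0,"wy":0,"wz":0,"hand":1},{"tx":0,"ty":0.04,"tz":0,"wx":0,"wy":0,"wz":0,"hand":1},{"tx":0,"ty":0.04,"tz":0,"wx":0,"wy":0,"wz":0,"hand":1}]' | grep pos
python3 -m crank '[{"tx":0,"ty":0.004,"tz":0.04,"wx":0,"wy":0,"wz":0,"hand":1},{"tx":0,"ty":0,"tz":0.035,"wx":0,"wy":0,"wz":0,"hand":1},{"tx":0,"ty":0,"tz":0,"wx":0,"wy":0,"wz":0,"hand":1},{"tx":0,"ty":0,"tz":0,"wx":0,"wy":0,"wz":0,"hand":1}]'
```

```text
tool_pos: [449.3, 318.1, 299.8]
tool_pos: [446.4, -83.3, 297.9]
time: 31.65
tool_pos: [446.5, -85.6, 223.0]
tool_rot: [-3.141, -0.0, 0.002]
contact_force: [0.8, -0.1, 1.4]
grip_width: 0.999
gripper_force: 0.0
```

```bash
python3 -m crank '[{"tx":0,"ty":0,"tz":0.04,"wx":0,"wy":0,"wz":0,"hand":1},{"tx":0,"ty":0,"tz":0.04,"wx":0,"wy":0,"wz":0,"hand":1},{"tx":0,"ty":0,"tz":0.026,"wx":0,"wy":0,"wz":0,"hand":1},{"tx":0,"ty":0,"tz":0,"wx":0,"wy":0,"wz":0,"hand":1},{"tx":0,"ty":0,"tz":0,"wx":0,"wy":0,"wz":0,"hand":0.6},{"tx":0,"ty":0,"tz":0,"wx":0,"wy":0,"wz":0,"hand":0.3},{"tx":0,"ty":0,"tz":0,"wx":0,"wy":0,"wz":0,"hand":0.3},{"tx":0,"ty":0,"tz":0,"wx":0,"wy":0,"wz":0,"hand":0.3},{"tx":0,"ty":0,"tz":0,"wx":0,"wy":0,"wz":0,"hand":0.3},{"tx":0,"ty":0,"tz":0,"wx":0,"wy":0,"wz":0,"hand":0.3}]' 40
python3 -m crank '[{"tx":0,"ty":0,"tz":-0.01,"wx":0,"wy":0,"wz":0,"hand":0.3},{"tx":0,"ty":0,"tz":-0.02,"wx":0,"wy":0,"wz":0,"hand":0.3},{"tx":0,"ty":0,"tz":-0.03,"wx":0,"wy":0,"wz":0,"hand":0.3},{"tx":0,"ty":0,"tz":-0.015,"wx":0,"wy":0,"wz":0,"hand":0.3},{"tx":0,"ty":0,"tz":0,"wx":0,"wy":0,"wz":0,"hand":0.3},{"tx":0,"ty":0,"tz":0,"wx":0,"wy":0,"wz":0,"hand":0.3}]'
```

```text
time: 32.65
tool_pos: [448.4, -86.0, 118.8]
tool_rot: [3.141, -0.0, 0.006]
contact_force: [-0.1, 0.9, 9.8]
grip_width: 0.455
gripper_force: 39.2
time: 33.25
tool_pos: [446.8, -85.8, 192.2]
tool_rot: [3.141, 0.0, 0.001]
contact_force: [-0.6, 0.3, -1.1]
grip_width: 0.449
gripper_force: 40.4
```

```bash
python3 -m crank '[{"tx":0.018,"ty":-0.01,"tz":0,"wx":0,"wy":0,"wz":0,"hand":0.3},{"tx":0.025,"ty":-0.014,"tz":0,"wx":0,"wy":0,"wz":0,"hand":0.3},{"tx":0.025,"ty":-0.014,"tz":0,"wx":0,"wy":0,"wz":0,"hand":0.3},{"tx":0.025,"ty":-0.014,"tz":0,"wx":0,"wy":0,"wz":0,"hand":0.3},{"tx":0.025,"ty":-0.014,"tz":0,"wx":0,"wy":0,"wz":0,"hand":0.3},{"tx":0.025,"ty":-0.014,"tz":0,"wx":0,"wy":0,"wz":0,"hand":0.3},{"tx":0.017,"ty":-0.009,"tz":0,"wx":0,"wy":0,"wz":0,"hand":0.3},{"tx":0.01,"ty":-0.005,"tz":0,"wx":0,"wy":0,"wz":0,"hand":0.3},{"tx":0,"ty":0,"tz":0.02,"wx":0,"wy":0,"wz":0,"hand":0.3},{"tx":0,"ty":0,"tz":0.02,"wx":0,"wy":0,"wz":0,"hand":0.3}]'|grep pos
python3 -m crank '[{"tx":0,"ty":0,"tz":0,"wx":0,"wy":0,"wz":0,"hand":0.3},{"tx":0,"ty":0,"tz":0,"wx":0,"wy":0,"wz":0,"hand":0.3}]'
python3 - <<'E'
from h import *
a=snap('top','t10.png')['pixels'];b=snap('side','s10.png')['pixels']; d=dict(np.load('pics/side.npz'))
cv2.imwrite('pics/p10.png',np.hstack([cv2.resize(a[120:220,280:380],(400,400),interpolation=2),cv2.resize(b[140:260,210:310],(400,480),interpolation=2)[:400] if 0 else cv2.resize(b[155:255,210:310],(400,400),interpolation=2)]))
p=robot.state()['tool_pos']
print(proj(d,[[617.8,8.5,14],[p[0],p[1],p[2]-105]]))
E
```

```text
tool_pos: [616.5, 8.4, 150.7]
time: 34.45
tool_pos: [615.7, 8.1, 151.1]
tool_rot: [-3.141, 0.0, 0.004]
contact_force: [0.8, -0.8, -1.3]
grip_width: 0.45
gripper_force: 40.5
[[261.63435273 237.93406831]
 [261.79267299 223.60301269]]
```

View pics/p10.png

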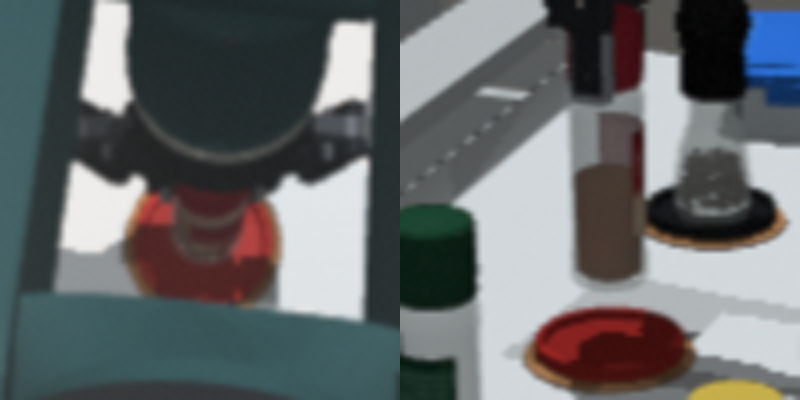

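The red jar is centred over the red cup (side x≈608 against ≈610). Lowering.

```bash
python3 -m crank '[{"tx":0,"ty":0,"tz":0.015,"wx":0,"wy":0,"wz":0,"hand":0.3},{"tx":0,"ty":0,"tz":0.012,"wx":0,"wy":0,"wz":0,"hand":0.3},{"tx":0,"ty":0,"tz":0.006,"wx":0,"wy":0,"wz":0,"hand":0.3},{"tx":0,"ty":0,"tz":0.003,"wx":0,"wy":0,"wz":0,"hand":0.3},{"tx":0,"ty":0,"tz":0,"wx":0,"wy":0,"wz":0,"hand":0.3},{"tx":0,"ty":0,"tz":0,"wx":0,"wy":0,"wz":0,"hand":0.3}]'|grep -E "pos|contact"
for i in 1 2 3 4; do python3 -m crank '[{"tx":0,"ty":0,"tz":0.001,"wx":0,"wy":0,"wz":0,"hand":0.3},{"tx":0,"ty":0,"tz":0,"wx":0,"wy":0,"wz":0,"hand":0.3}]' | grep -E "tool_pos|contact"; done
```

```text
tool_pos: [617.1, 8.3, 116.2]
contact_force: [-0.1, 0.5, -1.7]
tool_pos: [617.0, 8.3, 115.1]
contact_force: [-0.9, 1.0, -1.0]
tool_pos: [616.7, 8.3, 113.8]
contact_force: [0.2, -0.7, -1.9]
tool_pos: [616.9, 8.3, 112.9]
contact_force: [-0.5, -0.3, 0.4]
tool_pos: [617.3, 8.2, 112.9]
contact_force: [-1.3, -0.6, 6.3]
```

```bash
python3 -m crank '[{"tx":0,"ty":0,"tz":-0.001,"wx":0,"wy":0,"wz":0,"hand":0.3},{"tx":0,"ty":0,"tz":0,"wx":0,"wy":0,"wz":0,"hand":0.6},{"tx":0,"ty":0,"tz":0,"wx":0,"wy":0,"wz":0,"hand":0.8},{"tx":0,"ty":0,"tz":0,"wx":0,"wy":0,"wz":0,"hand":1},{"tx":0,"ty":0,"tz":0,"wx":0,"wy":0,"wz":0,"hand":1},{"tx":0,"ty":0,"tz":0,"wx":0,"wy":0,"wz":0,"hand":1},{"tx":0,"ty":0,"tz":-0.05,"wx":0,"wy":0,"wz":0,"hand":1},{"tx":0,"ty":0,"tz":-0.05,"wx":0,"wy":0,"wz":0,"hand":1},{"tx":0,"ty":0,"tz":-0.05,"wx":0,"wy":0,"wz":0,"hand":1},{"tx":0,"ty":0,"tz":-0.04,"wx":0,"wy":0,"wz":0,"hand":1}]' | grep pos
python3 -m crank '[{"tx":-0.015,"ty":0.04,"tz":0,"wx":0,"wy":0,"wz":0,"hand":1},{"tx":-0.015,"ty":0.04,"tz":0,"wx":0,"wy":0,"wz":0,"hand":1},{"tx":-0.015,"ty":0.04,"tz":0,"wx":0,"wy":0,"wz":0,"hand":1},{"tx":-0.015,"ty":0.04,"tz":0,"wx":0,"wy":0,"wz":0,"hand":1},{"tx":-0.015,"ty":0.04,"tz":0,"wx":0,"wy":0,"wz":0,"hand":1},{"tx":-0.015,"ty":0.04,"tz":0,"wx":0,"wy":0,"wz":0,"hand":1},{"tx":-0.015,"ty":0.04,"tz":0,"wx":0,"wy":0,"wz":0,"hand":1},{"tx":-0.015,"ty":0.04,"tz":0,"wx":0,"wy":0,"wz":0,"hand":1},{"tx":0,"ty":0,"tz":0,"wx":0,"wy":0,"wz":0,"hand":1},{"tx":0,"ty":0,"tz":0,"wx":0,"wy":0,"wz":0,"hand":1}]'
python3 - <<'E'
from h import *
a=snap('top','t11.png')['pixels'];b=snap('side','s11.png')['pixels']
cv2.imwrite('pics/p11.png',np.hstack([cv2.resize(a[130:290,165:465],(562,300),interpolation=2),cv2.resize(b[130:360,180:360],(235,300),interpolation=2)]))
E
```

```text
tool_pos: [617.2, 8.3, 306.1]
time: 37.95
tool_pos: [496.4, -312.4, 302.6]
tool_rot: [-3.141, 0.003, 0.0]
contact_force: [-0.3, -0.4, -0.7]
grip_width: 1.001
gripper_force: 0.0
```

View pics/p11.png

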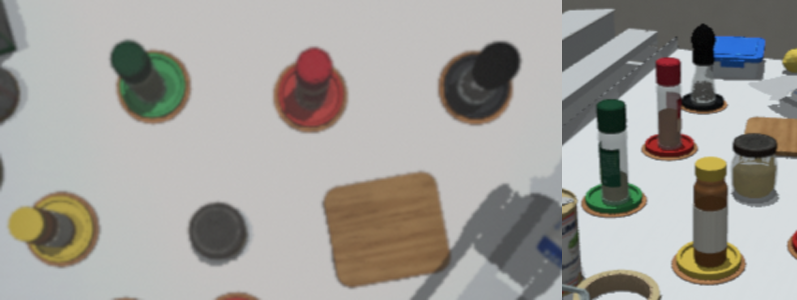

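All four stand upright in their own colours and the jar is untouched. A quick numeric check of the centring before handing in.

```bash
python3 - <<'E'
from h import *
s=dict(np.load('pics/top.npz'))
for n,u,v,z,st in(('green',129,57,155,(629,207)),('red',314,61,155,(618,8.5)),('black',498,63,140,(626,-196)),('yellow',26,222,143,(449.5,318)),('mayo',218,232,86,(441,115.7))):
    p=ray(s,165+u/1.873-.3,130+v/1.875-.3,z); print(n,(p[:2]-st).round(1))
E
```

```text
green [-4.  -0.2]
red [2.3 0.3]
black [-4.5  4.7]
yellow [-0.5 -0.3]
mayo [0.  0.9]
```

```bash
python3 -c "from plant import robot;print(robot.sign_off())"
```

```text
the job is handed in; nothing more can be done
None
```

The job is handed in at about 38 s of 136 s: each seasoning stands upright in its own colour's stand, within about 7 mm of centre in the last picture, and the mayonnaise jar has not moved; sign-off returned no verdict.

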